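# Set the slide holder's end gauge and hold its spring arm open

## Task

Get the microscope slide holder ready for a colleague to drop a slide in: pull the blue tab of the sprung end gauge out until its yellow pointer is opposite the red rider on the scale, then let go of it (it stays). Then push the sprung arm back by its orange post, past the click, until the arm's yellow pointer is over the green band, and finish while holding it there against its spring. Leave the tube rack, the dish and the slide box where they are.

Things in the scene. Friction and masses are not known exactly. Their poses are not given: they have to be found in the camera images.
- holder: black slide holder, a fixed plate 245 x 350 mm, 18 mm thick. Origin on the bench; the plate spans -100 to +145 mm in its x and -150 to +200 mm in its y. z up, x away from the robot, y to the robot's left when square; turned up to 0.35 rad either way. All parts named below sit on it; apart from the blue tab and orange post (76 mm above the bench) everything fixed to it stays below 40 mm.
- gauge_joint (a joint): how far the end gauge is pulled out, m, 0 to 0.060, along the holder's +y. It starts anywhere from 0 to 0.010. A return spring (0.7 N at 0, 2.4 N at 50 mm) and a friction brake (6 N) resist, so pulling takes 7 to 9 N, and the brake keeps the gauge where it is left.
- gauge_tab (a point): centre of the grip part of the gauge's upright blue tab, 62 mm above the bench. The tab is 14 mm along the holder's x, 16 mm along its y, from 28 to 76 mm above the bench. At gauge 0 it is at (-20, 125) mm in the holder's x, y; pulling moves it to +y. On its -y side, 35 mm from its face, stands an aluminium housing 38 mm high; other sides are free.
- gauge: the end gauge as a whole: flat steel blade with the blue tab; origin on the plate top under the middle of the tab, axes as the holder's.
- gauge_pointer (a point): tip of the gauge's small yellow pointer, which sticks out 23 mm to the holder's +x from the middle of the tab, up to the edge of the white scale, 28 mm above the bench. It moves with the tab.
- red_mark (a point): middle of the red rider's edge that faces the pointer; the rider is a red block 8 mm wide (along the holder's y) and 6 mm high standing on the white scale; axes as the holder's. The pointer is level with it when both have the same holder y, 4 mm either way (the rider's own width). Do not move the rider.
- rider_joint (a joint): where the red rider stands on the scale, m: the gauge is right when joint gauge_joint has this same value (0.026 to 0.046).
- clamp: sprung retaining arm: flat aluminium lever with an upright orange post, turning about a vertical pivot at (70, -60) mm in the holder's x, y. Origin at the pivot on the plate top. At rest its own axes are the holder's and the lever points to -x.
- clamp_joint (a joint): angle of the arm, rad, 0 at rest to 0.60 at its end stop, growing as the post is pushed to the holder's -y (anticlockwise from above). Its spring returns it with 3.3 N at the post at rest, rising to 9 N at 0.50. From 0.12 to 0.22 a tooth lifts the brass pawl (about 2 N more), then clicks over, clear at 0.32. The pawl does not hold it: let go, it springs back to 0. Green band: 0.36 to 0.50.
- clamp_post (a point): point on the axis of the arm's orange post, 58 mm above the bench. The post is a cylinder of 16 mm diameter from 30 to 76 mm above the bench, 90 mm from the pivot; at rest at (-20, -60) mm in the holder's x, y. 80 mm of free room lies on its +y side (above 40 mm over the bench).
- clamp_pointer (a point): tip of the yellow pointer at the end of the arm, 128 mm from the pivot, 26 mm above the bench; it has to be over the green band.
- tube_rack: loose blue tube rack 60 x 90 x 45 mm with caps up to 55 mm, right of the holder; leave alone. Origin under its middle.
- culture_dish: loose round covered dish, 64 mm diameter, 15 mm high, red lid inset, standing on the plate's far part; leave alone. Origin under its middle.
- slide_box: loose green slide box 60 x 85 x 32 mm left of the holder; leave alone. Origin under its middle.

How it is judged:
By the outcome, as a careful person would: the job done as asked, in the order asked, and still so for the second after the job is handed in, while the arm keeps its last pose, push and grip.
It also fails if it takes over 48 s, if anything falls off the work surface, if the arm or the gripper's body presses on something with over 40 N, if the wrist force passes 120 N, or if a joint passes its speed limit or range.

## Robot

A 6-joint arm with a two-finger parallel gripper is mounted at the origin on the work surface. World frame = base frame: x ahead of the robot, y to its left, z up, the work surface at z = 0. Lengths are in m, angles in rad, forces in N, time in s.
With the tool pointing down it reaches from about 0.375 to 0.9 m from the base axis. Payload 3.1 kg.
Tool frame: the origin (TCP) lies at the very end of the fingers, on their centre line; the grasp point (between the pads) lies 19 mm behind it; z points along the fingers, y is the line along which they close (so a half turn about z gives the same grasp; the last joint's range is limited). The gripper opens to 87 mm and grips with 3 to 60 N. Pads are 19 mm wide; open, the fingers measure 117 mm over their backs; the gripper's body (75 mm by 190 mm) begins 51 mm behind the grasp point.
Start: joints at [-1.319, 0.527, 1.433, -0, 1.181, -0.178], TCP at [0.26, -0.568, 0.223] pointing down, gripper open.
Joint ranges: [-3.08, 3.08], [-0.75, 2.2], [0.22, 2.44], [-1.43, 4.57], [0, 2.65], [-2.85, 2.85]. Speed limits (rad/s): [2.79, 2.79, 3.14, 3.14, 3.14, 3.14].

## Interface

Orientations are given as a 3x3 rotation matrix whose columns are the frame's x, y, z axes.
In Python, from cell import robot gives the robot as it stands.
- The arm moves only by the tool drive_effector, called after "Emit:" as a command line: name --argument value ..., lists and objects as JSON in quotes. Schema: {"type":"object","properties":{"moves":{"type":"array","items":{"type":"array","items":{"type":"array","items":{"type":"number"},"minItems":4,"maxItems":4},"minItems":1,"maxItems":12},"minItems":1,"maxItems":1},"finger_gap":{"type":"number"},"force":{"type":"number"},"only":{"type":"string"},"quiet":{"type":"boolean"},"lines":{"type":"string"}},"required":["moves"],"additionalProperties":false}. moves is a list that holds a single list of rows (three levels of brackets), with 1 to 12 rows, each of 4 numbers: dx, dy, dz in fractions of the full range, 1 being 0.6 m, then a turn about the tool's z in a scale on which 1.0 is 2 pi rad; each row shifts and turns the commanded pose from where the row before left it, along the tool's axes as they then stand; what a row does not reach is not made up. A row lasts 1/12 s, in which the tool goes at most 0.0417 m and 0.125 rad, less where a joint would pass 70% of its speed; a pose out of reach is approached as far as the arm can. finger_gap is the opening from 0.0 (shut) to 1.0 (fully open), set as the call begins (left out keeps the last). The fingers move at their own pace and stop on an object; force is the grip in N (left out, the last holds). Time passes only in rows, so rows that do not move let the fingers close. The tool returns the time, the measured TCP pose, the force, the opening and the grip force at its end. only (a regular expression) keeps the lines of the reply that match it, lines (a string "A,B") keeps lines A to B, and quiet returns only ok. Input that does not fit is refused with a message, and nothing moves.
- robot.sense(): the state, without advancing time (a new reading comes with each control period).
- robot.capture(name): name is "scene" or "top"; returns the picture (400x640x3 uint8, red, green, blue); there is no depth.
- robot.camera_info(name): a dict with "vfov" (degrees; the focal length in pixels is half the picture's height over the tangent of half this angle, whatever the lens; pixels are square), "cx", "cy" (the principal point, pixels), "extrinsics" (4x4, takes a point from camera to world coordinates). Camera axes: x right, y up, looking along -z (the intrinsics and any distortion apply to the point x, -y, -z); pixel columns grow to the right and rows downward; lengths in m; the calibration is good to about 2 mm. A picture is of the moment at which its call begins. camera_info takes no time and is no camera call.
- robot.job_done(): hands the job in; it is judged then, once.
The state is a dict: "t": time; "joints": joint angles; "qvel": joint speeds; "joint_torque": joint torques, N m; "eef_pos": TCP position; "ee_rot": TCP orientation; "contact_force": force on the tool from outside, world axes, zero at the start; "wrist_torque": the same for the moment, N m; "finger_gap": opening from 0.0 (shut) to 1.0 (fully open); "finger_force": force on a finger pad.
Only numpy, scipy, OpenCV 4.12 (cv2) and the standard library are available. Lean on these libraries where they do the work, as an engineer would, in place of code of your own. Each camera call takes 0.05 s, during which the arm holds its last target. There are 200 camera calls.

## Working session

There is one attempt and no reset: what is moved stays moved. The work goes in short steps, Python scripts to look and compute and a tool call to move; the robot and the scene stay as the last step left them, time stands still between calls to the robot, and variables do not carry over. Pictures are saved under pics/ and viewed, at most 10 in all, crops included, and the job is handed in when it is done.

```bash
mkdir -p pics; ls
```

Run:
```python
from cell import robot
import cv2
for n in("top","scene"):
    c=robot.camera_info(n);print(n,c)
    cv2.imwrite(f"pics/{n}0.png",robot.capture(n)[:,:,::-1])
s=robot.sense();print(s['t'],s['eef_pos'],s['ee_rot'],s['finger_gap'])
```

```text
cell.py
pics
top {'vfov': 55.54267874869791, 'cx': 327.07519476629676, 'cy': 205.20998089606067, 'extrinsics': array([[-0.01103529,  0.99696044, -0.07712393,  0.50561965],
       [-0.99913048, -0.01409472, -0.03923795,  0.00123267],
       [-0.04020572,  0.07662387,  0.99624911,  0.8762655 ],
       [ 0.        ,  0.        ,  0.        ,  1.        ]])}
scene {'vfov': 44.712558722396395, 'cx': 325.724280384005, 'cy': 200.16253978377253, 'extrinsics': array([[-0.81123078, -0.44706536,  0.37687821,  0.98369761],
       [ 0.58468489, -0.61254754,  0.5319108 ,  0.5774464 ],
       [-0.00694307,  0.6518574 ,  0.75830978,  0.86335061],
       [ 0.        ,  0.        ,  0.        ,  1.        ]])}
0.1 [ 0.26028253 -0.56750283  0.22167248] [[ 9.09049094e-01  4.16688731e-01 -4.96434548e-04]
 [ 4.16688894e-01 -9.09047206e-01  1.88232147e-03]
 [ 3.33059708e-04 -1.91798139e-03 -9.99998105e-01]] 0.9996942725324659
```

View pics/top0.png

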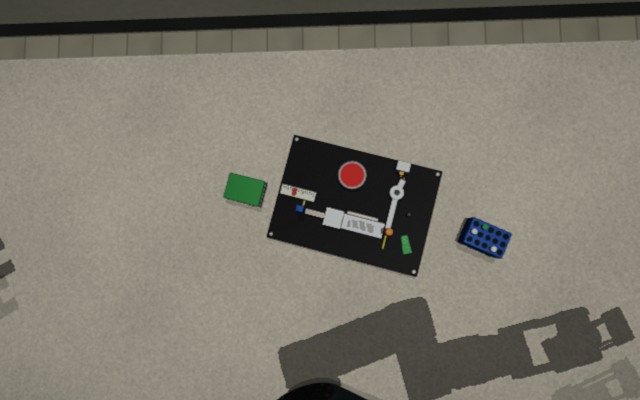

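View pics/scene0.png

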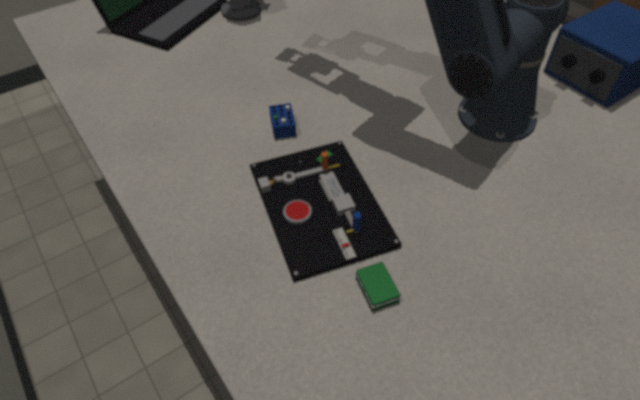

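The top view shows the plate with corners near (295,136), (441,171), (416,275) and (268,237). The blue tab is near (300,208), the red rider (294,191) and the orange post (389,232). The scene view agrees, so I'll enlarge both.

Run:
```python
import cv2
for n,(x,y,w,h,s) in {"top":(262,130,184,150,4),"scene":(240,135,170,150,4)}.items():
    i=cv2.imread(f"pics/{n}0.png")[y:y+h,x:x+w]
    i=cv2.resize(i,None,fx=s,fy=s,interpolation=cv2.INTER_CUBIC)
    cv2.imwrite(f"pics/{n}0c.png",cv2.convertScaleAbs(i,alpha=1.3,beta=15))
```

```text
(no output)
```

View pics/top0c.png

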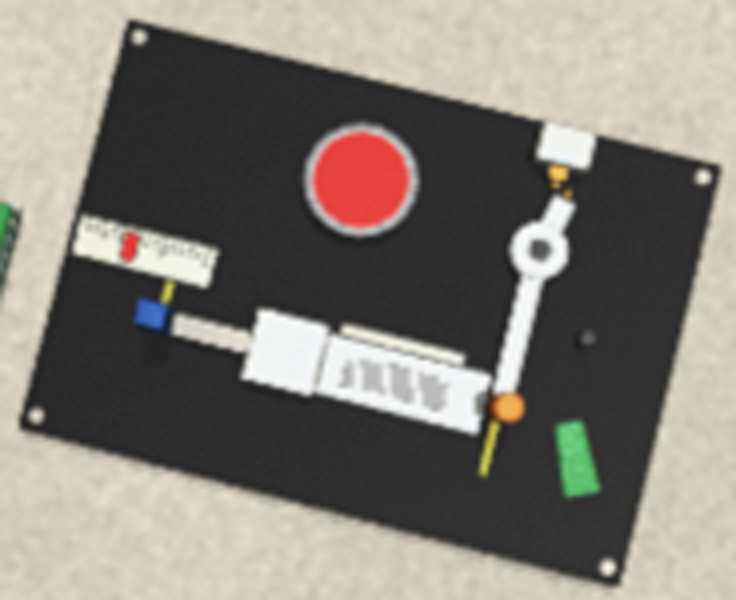

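View pics/scene0c.png

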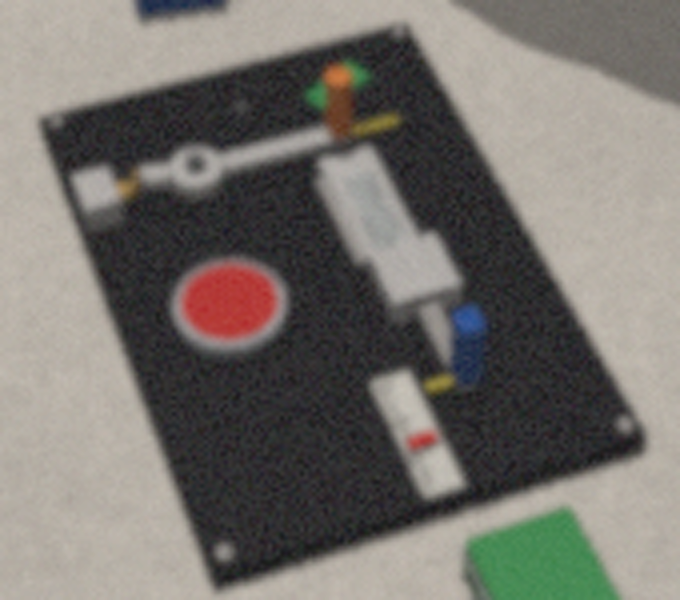

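The crops show these positions. Top crop (x4, offset 262,130): corners (130,20), (720,165), (618,585), (22,428); post top (509,407), blue tab top (151,312), pointer tip (170,282), rider (129,247). Scene crop (offset 240,135): corners (404,27), (42,120), (217,588), (643,438).

Create h.py:
```python
import numpy as np
from cell import robot
OFF={"top":(262,130),"scene":(240,135)}
def proj(n,p):
    c=robot.camera_info(n);E=c["extrinsics"];q=E[:3,:3].T@(np.asarray(p)-E[:3,3])
    f=200/np.tan(np.radians(c["vfov"]/2));return np.array([c["cx"]+f*q[0]/-q[2],c["cy"]-f*q[1]/-q[2]])
def ray(n,uv,z):
    c=robot.camera_info(n);E=c["extrinsics"];f=200/np.tan(np.radians(c["vfov"]/2))
    d=E[:3,:3]@np.array([(uv[0]-c["cx"])/f,-(uv[1]-c["cy"])/f,-1]);return E[:3,3]+d*(z-E[2,3])/d[2]
def crop(n,uv): return np.array(uv)/4-.375+OFF[n]
def H(P,p):
    x,y,t=P;c,s=np.cos(t),np.sin(t);return np.array([x+c*p[0]-s*p[1],y+s*p[0]+c*p[1],p[2]])
def inv(P,w):
    x,y,t=P;c,s=np.cos(t),np.sin(t);a,b=w[0]-x,w[1]-y;return np.array([c*a+s*b,-s*a+c*b])*1000
```

Create fit.py:
```python
from h import *
from scipy.optimize import least_squares
C=[(-.1,-.15,.018),(.145,-.15,.018),(.145,.2,.018),(-.1,.2,.018)]
post,piv=(-.02,-.06,.076),(.07,-.06,.032)
obs=[("top",p,uv) for p,uv in zip(C+[post,piv],[(618,585),(720,165),(130,20),(22,428),(509,407),(540,250)])]
obs+=[("scene",p,uv) for p,uv in zip(C+[post],[(404,27),(42,120),(217,588),(643,438),(338,76)])]
r=lambda P,o:np.concatenate([proj(n,H(P,p))-crop(n,uv) for n,p,uv in o])
for o in (obs,obs[:6],obs[6:]):
    s=least_squares(r,[.5,0,0],args=(o,));print(s.x.round(4),s.fun.reshape(-1,2).round(1).tolist())
    P=s.x
    for lab,n,uv,z in [("tabtop","top",(151,312),.076),("ptr","top",(170,282),.028),("rider","top",(128,247),.03),("tabtop","scene",(470,321),.076),("ptr","scene",(428,385),.028),("rider","scene",(422,440),.03)]:
        print(lab,n,inv(P,ray(n,crop(n,uv),z)).round(1))
```

```bash
python3 fit.py
```

```text
[ 0.5469 -0.0417 -0.265 ] [[-0.2, 0.5], [-0.0, -0.6], [-1.7, -1.1], [-2.4, -0.1], [-0.7, -0.5], [-1.1, -0.4], [0.3, -2.3], [-1.9, -1.3], [-1.5, -3.3], [1.5, -1.2], [-0.4, -0.4]]
tabtop top [-19.1 132.9]
ptr top [  1.8 133. ]
rider top [ 14.9 160.8]
tabtop scene [-20.4 137.6]
ptr scene [  0.8 135.2]
rider scene [ 18.  168.8]
[ 0.5461 -0.044  -0.265 ] [[0.9, 0.9], [1.0, -0.3], [-0.7, -0.8], [-1.5, 0.2], [0.3, -0.1], [-0.1, -0.0]]
tabtop top [-19.  135.3]
ptr top [  2.  135.4]
rider top [ 15.1 163.2]
tabtop scene [-20.3 139.9]
ptr scene [  1.  137.5]
rider scene [ 18.2 171.2]
[ 0.549  -0.0373 -0.2642] [[0.6, -1.0], [-1.8, 0.1], [-1.1, -1.3], [2.2, 0.6], [-0.0, 1.1]]
tabtop top [-19.9 128.2]
ptr top [  1.  128.2]
rider top [ 14.2 156. ]
tabtop scene [-21.2 132.8]
ptr scene [1.000e-01 1.304e+02]
rider scene [ 17.2 164. ]
```

Create fit2.py:
```python
from h import *
from scipy.optimize import least_squares
C=[(-.1,-.15,.018),(.145,-.15,.018),(.145,.2,.018),(-.1,.2,.018)]
post,piv=(-.02,-.06,.076),(.07,-.06,.032)
def pk(n,p,k,dt,dr):
    c=robot.camera_info(n);f=200/np.tan(np.radians(c["vfov"]/2));u=(proj(n,p-dt)-[c["cx"],c["cy"]])/f
    return u*(1+k*(u@u))*f+[c["cx"],c["cy"]]
def res(v):
    P=v[:3];g,r,rx=v[11:14];o=[]
    tab,ptr,rid=(-.02,.125+g,.076),(.003,.125+g,.028),(rx,.125+r,.030)
    pts=C+[post,tab,ptr,rid]
    U={"top":[(618,585),(720,165),(130,20),(22,428),(509,407),(151,312),(170,282),(128,247),(540,250)],
       "scene":[(404,27),(42,120),(217,588),(643,438),(338,76),(470,321),(426,385),(422,440)]}
    for i,n in enumerate(U):
        for p,uv in zip(pts+[piv],U[n]): o+=list((pk(n,H(P,p),v[3+i],v[5+3*i:8+3*i],0)-crop(n,uv))/.4)
    return np.array(o+list(v[5:11]/.002)+list(v[3:5]/.15))
s=least_squares(res,[.547,-.04,-.265]+[0]*8+[.005,.035,.015])
J=np.linalg.inv(s.jac.T@s.jac);print(s.x.round(4));print(np.sqrt(np.diag(J)).round(4));print((s.fun[:34]*.4).reshape(-1,2).round(1).tolist())
```

```bash
python3 fit2.py
```

```text
Traceback (most recent call last):
  File "fit2.py", line 17, in <module>
    s=least_squares(res,[.547,-.04,-.265]+[0]*8+[.005,.035,.015])
  File "fit2.py", line 15, in res
    for p,uv in zip(pts+[piv],U[n]): o+=list((pk(n,H(P,p),v[3+i],v[5+3*i:8+3*i],0)-crop(n,uv))/.4)
                                              ~~^^^^^^^^^^^^^^^^^^^^^^^^^^^^^^^^^^
  File "fit2.py", line 6, in pk
    c=robot.camera_info(n);f=200/np.tan(np.radians(c["vfov"]/2));u=(proj(n,p-dt)-[c["cx"],c["cy"]])/f
ValueError: time passes only in moves, steps and waits
```

Too many `camera_info` calls, so I'll cache them.

```bash
sed -i 's/^OFF=/CI={n:robot.camera_info(n) for n in ("top","scene")}\nOFF=/; s/c=robot.camera_info(n)/c=CI[n]/' h.py; sed -i 's/c=robot.camera_info(n)/c=CI[n]/' fit2.py; python3 fit2.py 2>&1 | tail -8; python3 -c "
from cell import robot;print(robot.sense()['t'])"
```

```text
[ 0.5467 -0.0421 -0.2638 -0.1063 -0.192   0.0006  0.0023  0.0015 -0.0006
 -0.0023  0.0028  0.0096  0.0394  0.0164]
[0.0015 0.0015 0.0014 0.0354 0.088  0.0015 0.0015 0.0017 0.0015 0.0015
 0.0016 0.0006 0.0008 0.0007]
[[0.1, 0.0], [-0.3, 0.1], [-0.4, -0.2], [-0.9, 0.2], [0.3, -0.2], [0.5, 0.7], [0.7, -0.2], [-0.1, -0.5], [-0.3, 0.1], [0.5, -0.8], [-1.1, 0.3], [-0.7, -2.3], [1.4, -0.1], [-0.1, 1.1], [-0.4, 0.5], [-0.1, 1.5], [0.3, -0.4]]
0.1
```

The manual's scale: shifts go in shares of 0.6 m and turns go in shares of 2 pi rad. Converting my numbers, 0.1155 rad / 6.2832 = 0.0184.

Emit:
drive_effector --moves '[[[0,0,0,0.0184],[0,0,0,0.0184],[0,0,0,0.0184],[0,0,0,0.0184],[0,0,0,0.0184],[0,0,0,0.0184]]]' --finger_gap 0.7

```text
t: 0.6
eef_pos: [0.2603, -0.5677, 0.222]
ee_rot: [[0.964, -0.266, -0.0], [-0.266, -0.964, 0.001], [-0.001, -0.001, -1.0]]
contact_force: [-0.3, 0.2, 0.4]
finger_gap: 0.716
finger_force: 0.0
```

Emit:
drive_effector --moves '[[[0.011,-0.0663,0,0],[0.011,-0.0663,0,0],[0.011,-0.0663,0,0],[0.011,-0.0663,0,0],[0.011,-0.0663,0,0],[0.011,-0.0663,0,0],[0.011,-0.0663,0,0],[0.011,-0.0663,0,0],[0.011,-0.0663,0,0],[0.011,-0.0663,0,0],[0.011,-0.0663,0,0],[0.011,-0.0663,0,0]]]'

```text
t: 1.6
eef_pos: [0.4614, -0.1255, 0.2224]
ee_rot: [[0.965, -0.26, -0.0], [-0.26, -0.965, 0.0], [-0.001, -0.0, -1.0]]
contact_force: [1.1, -0.5, 0.1]
finger_gap: 0.697
finger_force: 0.0
```

Emit:
drive_effector --moves '[[[0.011,-0.0663,0,0],[0.011,-0.0663,0,0],[0.011,-0.0663,0,0],[0.011,-0.0663,0,0],[0.011,-0.0663,0,0],[0.011,-0.0663,0,0],[0,0,0,0],[0,0,0,0],[0,0,0,0]]]'

```text
t: 2.35
eef_pos: [0.5607, 0.0926, 0.2219]
ee_rot: [[0.966, -0.259, -0.002], [-0.259, -0.966, -0.001], [-0.002, 0.001, -1.0]]
contact_force: [0.1, 0.7, 0.3]
finger_gap: 0.698
finger_force: 0.0
```

Run:
```python
from h import *
s=robot.sense();P=(.5467,-.0421,-.2638);print(s['eef_pos'],inv(P,s['eef_pos']),s['joints'].round(2) if hasattr(s['joints'],'round') else s['joints'])
R=np.array(s['ee_rot']);print(np.arctan2(R[1,0],R[0,0]))
```

```text
[0.5607006  0.09263741 0.22193324] [-21.61664437 133.72698389] [-0.03  0.45  1.58 -0.    1.11  1.8 ]
-0.26225244736556896
```

Scaled: 0.035 m / 0.6 = 0.0583, 0.0015 m / 0.6 = 0.0025.

Emit:
drive_effector --moves '[[[0.0025,0,0.0583,0],[0,0,0.0583,0],[0,0,0.0583,0],[0,0,0.0583,0],[0,0,0.0417,0],[0,0,0.0167,0],[0,0,0,0],[0,0,0,0]]]'

```text
t: 3.02
eef_pos: [0.5632, 0.0912, 0.0479]
ee_rot: [[0.965, -0.262, -0.0], [-0.262, -0.965, -0.0], [-0.0, 0.0, -1.0]]
contact_force: [0.3, 1.0, 0.5]
finger_gap: 0.7
finger_force: 0.0
```

Run:
```python
from h import *
import cv2
s=robot.sense();P=(.5467,-.0421,-.2638);print(inv(P,s['eef_pos']))
a=robot.capture("scene")[180:270,310:390];b=robot.capture("top")[150:240,260:340]
cv2.imwrite("pics/d.png",cv2.resize(np.hstack([a,b])[:,:,::-1],None,fx=5,fy=5,interpolation=cv2.INTER_CUBIC))
```

```text
[-18.873552   132.97934093]
```

View pics/d.png

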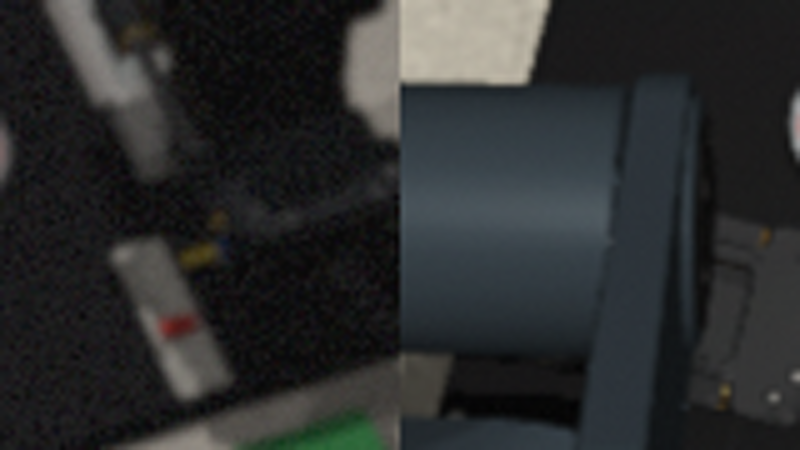

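The scene crop shows the yellow pointer at about (198,255), the red rider at about (180,326), and the fingers around the tab. The arm blocks the top view. Next I'll close the gripper.

Emit:
drive_effector --moves '[[[0,0,0,0],[0,0,0,0],[0,0,0,0],[0,0,0,0],[0,0,0,0],[0,0,0,0]]]' --finger_gap 0.0 --force 25

```text
t: 3.62
eef_pos: [0.563, 0.0924, 0.0477]
ee_rot: [[0.966, -0.26, 0.0], [-0.26, -0.966, -0.0], [0.0, -0.0, -1.0]]
contact_force: [0.6, -0.1, -0.1]
finger_gap: 0.333
finger_force: 0.0
```

```bash
python3 - <<'E'
from h import *
s=robot.sense();P=(.5467,-.0421,-.2638);print(inv(P,s['eef_pos']),s['finger_force'])
E
```

```text
[-19.33484664 134.13263387] 0.0
```

Emit:
drive_effector --moves '[[[0,0,0,0],[0,0,0,0],[0,0,0,0],[0,0,0,0],[0,0,0,0],[0,0,0,0]]]'

```text
t: 4.12
eef_pos: [0.5631, 0.0928, 0.0475]
ee_rot: [[0.965, -0.261, 0.0], [-0.261, -0.965, 0.001], [0.0, -0.001, -1.0]]
contact_force: [0.9, 4.1, -0.4]
finger_gap: 0.185
finger_force: 25.0
```

Run:
```python
from h import *
s=robot.sense();P=(.5467,-.0421,-.2638);print(inv(P,s['eef_pos']),s['finger_force'])
```

```text
[-19.37013379 134.52076462] 24.99978584703058
```

Scaled: -0.006 m / 0.6 = -0.01, -0.004 m / 0.6 = -0.0067.

Emit:
drive_effector --moves '[[[0,-0.0067,0,0],[0,-0.01,0,0],[0,-0.01,0,0],[0,-0.01,0,0],[0,-0.0067,0,0],[0,-0.0033,0,0],[0,0,0,0],[0,0,0,0],[0,0,0,0],[0,0,0,0]]]'

```text
t: 4.95
eef_pos: [0.5698, 0.1174, 0.0475]
ee_rot: [[0.966, -0.259, -0.002], [-0.259, -0.966, -0.003], [-0.001, 0.003, -1.0]]
contact_force: [-1.9, -4.6, 0.7]
finger_gap: 0.182
finger_force: 25.0
```

Run:
```python
from h import *
import cv2
s=robot.sense();P=(.5467,-.0421,-.2638);print(inv(P,s['eef_pos']),s['finger_force'])
a=robot.capture("scene")[205:275,310:380]
cv2.imwrite("pics/e.png",cv2.resize(a[:,:,::-1],None,fx=8,fy=8,interpolation=cv2.INTER_CUBIC))
```

```text
[-19.30983251 160.01401135] 25.021138982847333
```

View pics/e.png

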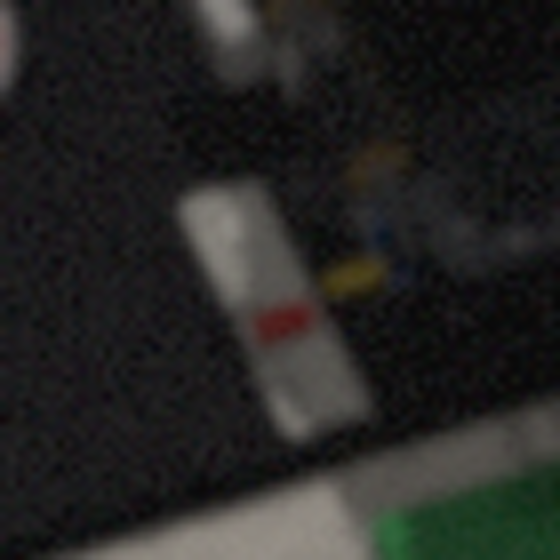

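The pointer tip is at (325,287) and the rider's near edge at about (312,315), centre (283,323), so some pull is still missing. I'll work out how much.

Run:
```python
from h import *
P=(.5467,-.0421,-.2638)
for lab,uv,z in [("tip",(325,287),.028),("ptrbody",(355,278),.028),("rider edge",(312,315),.029),("rider c",(283,323),.029),("rider c hi",(283,323),.032)]:
    print(lab,inv(P,ray("scene",np.array(uv)/8-.44+[310,205],z)).round(1))
```

```text
tip [  3.7 161.7]
ptrbody [ -4.9 161.8]
rider edge [ 10.6 169.5]
rider c [ 18.7 169.2]
rider c hi [ 19.6 171.1]
```

Scaled: -0.003 m / 0.6 = -0.005, -0.0025 m / 0.6 = -0.0042.

Emit:
drive_effector --moves '[[[0,-0.005,0,0],[0,-0.0042,0,0],[0,0,0,0],[0,0,0,0],[0,0,0,0],[0,0,0,0]]]'

```text
t: 5.5
eef_pos: [0.5711, 0.1224, 0.0475]
ee_rot: [[0.966, -0.259, -0.002], [-0.259, -0.966, -0.003], [-0.001, 0.004, -1.0]]
contact_force: [-1.0, -5.8, 0.8]
finger_gap: 0.178
finger_force: 25.0
```

Emit:
drive_effector --moves '[[[0,0,0,0],[0,0,0,0],[0,0,0,0],[0,0,0,0],[0,0,0,0],[0,0,0,0]]]' --finger_gap 0.7

```text
t: 6.0
eef_pos: [0.5717, 0.1248, 0.0475]
ee_rot: [[0.966, -0.26, 0.0], [-0.26, -0.966, 0.0], [0.0, -0.0, -1.0]]
contact_force: [-0.6, 0.5, -0.0]
finger_gap: 0.553
finger_force: 0.0
```

Run:
```python
from h import *
s=robot.sense();P=(.5467,-.0421,-.2638);print(inv(P,s['eef_pos']),s['finger_force'],s['finger_gap'])
```

```text
[-19.38241269 167.69551536] 0.0 0.5529423748504103
```

Scaled: -0.04 m / 0.6 = -0.0667, 0.0387 m / 0.6 = 0.0645.

Emit:
drive_effector --moves '[[[0,0,-0.05,0],[0,0,-0.0667,0],[0,0,-0.0667,0],[0,0.05,-0.0333,0],[0,0.0667,0,0],[0,0.0667,0,0],[0,0.0667,0,0],[0.0083,0.0645,0,0],[0,0,0,0],[0,0,0,0]]]' --finger_gap 0.0 --force 30

```text
t: 6.83
eef_pos: [0.5274, -0.0609, 0.1777]
ee_rot: [[0.964, -0.264, 0.0], [-0.264, -0.964, 0.0], [0.0, -0.0, -1.0]]
contact_force: [-0.0, 0.8, 0.6]
finger_gap: 0.021
finger_force: 0.0
```

Run:
```python
from h import *
import cv2
s=robot.sense();P=(.5467,-.0421,-.2638);print(inv(P,s['eef_pos']),s['finger_force'])
a=np.mean([robot.capture("scene")[205:275,310:380].astype(float) for _ in range(4)],0)
b=np.mean([robot.capture("top")[165:235,265:335].astype(float) for _ in range(4)],0)
cv2.imwrite("pics/f.png",cv2.resize(np.hstack([a,b])[:,:,::-1],None,fx=5.7,fy=5.7,interpolation=cv2.INTER_CUBIC))
```

```text
[-13.78261092 -23.14480465] 0.0[ WARN:0@3.747] global loadsave.cpp:1063 imwrite_ Unsupported depth image for selected encoder is fallbacked to CV_8U.
```

View pics/f.png

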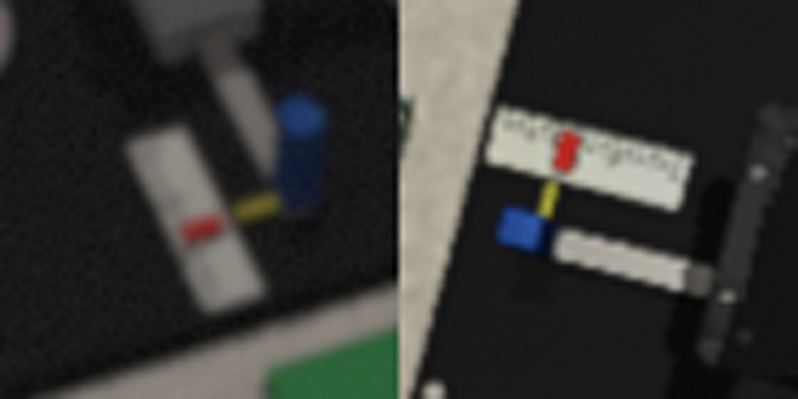

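Top crop: pointer tip (552,183), rider centre (567,152). Scene crop: tip (237,212), rider (203,230). The two views disagree by a few mm because of the rider's height, so I'll use colour centroids and solve for height and y together.

Create meas.py:
```python
from h import *
P=(.5467,-.0421,-.2638)
W={"scene":(205,275,310,380),"top":(165,235,265,335)}
A=[];B=[]
for n,(a,b,c,d) in W.items():
    I=np.mean([robot.capture(n)[a:b,c:d].astype(float) for _ in range(6)],0)
    R,G,Bl=I[...,0],I[...,1],I[...,2]
    v,u=np.mgrid[a:b,c:d]
    rw=np.clip(R-np.maximum(G,Bl)*1.25-25,0,None); yw=np.clip(np.minimum(R,G)-Bl*1.35-20,0,None)
    yw[rw>3]=0
    out={}
    for k,w in (("red",rw),("yel",yw)):
        m=w>0; S=w.sum(); uv=((w*u).sum()/S,(w*v).sum()/S); out[k]=uv
        print(n,k,np.round(uv,2),m.sum(),"spread",np.sqrt((w*(u-uv[0])**2).sum()/S).round(2),np.sqrt((w*(v-uv[1])**2).sum()/S).round(2))
    y=inv(P,ray(n,out["yel"],.028)); r=inv(P,ray(n,out["red"],.028)); r2=inv(P,ray(n,out["red"],.029))
    s=(r2-r)[1]; print(n,"ptr",y.round(1),"rider@28",r.round(1),"slope",s.round(2)); A.append([1,-s]);B.append(r[1]-y[1])
print("D, dz(mm) :",np.linalg.solve(A,B))
```

```bash
python3 meas.py
```

```text
scene red [345.05 244.67] 22 spread 1.52 0.79
scene yel [354.53 240.99] 21 spread 1.53 0.84
scene ptr [ -4.4 166.3] rider@28 [ 17.9 167.9] slope 0.65
top red [293.95 191.13] 25 spread 0.9 1.68
top yel [290.86 199.39] 17 spread 0.7 1.53
top ptr [ -3.7 162.9] rider@28 [ 16.1 160.9] slope -0.15
D, dz(mm) : [-1.28635404 -4.47078221]
```

The pointer is within about 1.3 mm of the rider, inside the ±4 mm tolerance, so I leave the gauge there. Next I lower the closed fingers on the post's +y side and push.

Scaled: 0.035 m / 0.6 = 0.0583, 0.022 m / 0.6 = 0.0367.

Emit:
drive_effector --moves '[[[0,0,0.0583,0],[0,0,0.0583,0],[0,0,0.0583,0],[0,0,0.0367,0],[0,0,0.0083,0],[0,0,0,0],[0,0,0,0]]]'

```text
t: 8.42
eef_pos: [0.5281, -0.0591, 0.0461]
ee_rot: [[0.966, -0.26, 0.001], [-0.26, -0.966, -0.0], [0.001, 0.0, -1.0]]
contact_force: [0.2, -0.6, 0.9]
finger_gap: 0.006
finger_force: 0.0
```

Emit:
drive_effector --moves '[[[0,0.0117,0,0],[0,0.01,0,0],[0,0.0067,0,0],[0,0.005,0,0],[0,0,0,0],[0,0,0,0]]]'

```text
t: 8.92
eef_pos: [0.5231, -0.0783, 0.0464]
ee_rot: [[0.965, -0.261, 0.002], [-0.261, -0.965, -0.0], [0.002, -0.001, -1.0]]
contact_force: [0.8, 2.9, 3.7]
finger_gap: 0.004
finger_force: 2.0
```

Run:
```python
from h import *
s=robot.sense();P=(.5467,-.0421,-.2638);print(inv(P,s['eef_pos']),s['finger_gap'],s['contact_force'])
```

```text
[-13.31944162 -41.14175682] 0.004279188773129418 [0.77846803 2.93218589 3.66870579]
```

Scaled: 0.005 m / 0.6 = 0.0083.

Emit:
drive_effector --moves '[[[0,0.0083,0,0],[0,0.0083,0,0],[0,0.0083,0,0],[0,0.0083,0,0],[0,0.0083,0,0],[0,0.0083,0,0],[0,0.0083,0,0],[0,0,0,0],[0,0,0,0],[0,0,0,0],[0,0,0,0]]]'

```text
t: 9.83
eef_pos: [0.5174, -0.1119, 0.0463]
ee_rot: [[0.965, -0.261, 0.009], [-0.261, -0.965, -0.001], [0.009, -0.001, -1.0]]
contact_force: [9.0, 8.4, 2.2]
finger_gap: 0.006
finger_force: 5.1
```

Run:
```python
from h import *
import cv2
s=robot.sense();P=(.5467,-.0421,-.2638);p=inv(P,s['eef_pos']);print(p,s['contact_force'],"angle est",np.arcsin((23-60-p[1])/90))
a=np.mean([robot.capture("scene")[130:210,250:350].astype(float) for _ in range(4)],0)
b=np.mean([robot.capture("top")[190:270,350:450].astype(float) for _ in range(4)],0)
cv2.imwrite("pics/g.png",cv2.resize(np.hstack([a,b])[:,:,::-1].astype(np.uint8),None,fx=4,fy=4,interpolation=cv2.INTER_CUBIC))
```

```text
[-10.11972384 -75.04239586] [9.00754497 8.44755446 2.17932738] angle est 0.43641509621212904
```

View pics/g.png

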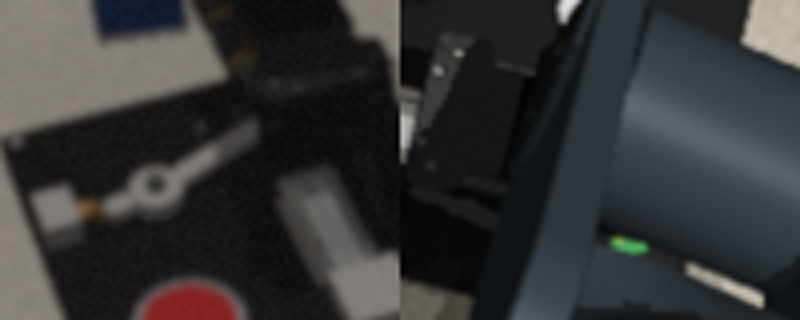

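The scene crop shows the lever swung round from the pivot at (156,185), with its visible part ending near (252,130). The pointer is hidden by the gripper. I'll get the angle from the lever line.

Run:
```python
from h import *
P=(.5467,-.0421,-.2638)
f=lambda uv:inv(P,ray("scene",np.array(uv)/4-.375+[250,130],.028))
p=f((156,185))
for e in ((252,130),(220,149),(115,207)):
    d=f(e)-p;print(p.round(1),f(e).round(1),np.arctan2(-d[1],-d[0]).round(3))
s=robot.sense();print(s['t'],s['contact_force'],inv(P,s['eef_pos']))
```

```text
[ 67.6 -64.4] [ -1.  -87.3] 0.323
[ 67.6 -64.4] [ 22.4 -79. ] 0.313
[ 67.6 -64.4] [ 95.5 -56.1] -2.852
10.2333 [8.28578803 7.85026048 2.33131084] [-10.12084713 -74.97485856]
```

Run:
```python
from h import *
import cv2
from scipy.optimize import brentq
P=(.5467,-.0421,-.2638)
g=lambda uv,o:inv(P,ray("scene",np.array(uv)/4-.375+o,.028))
for o,a,b in (((240,135),(195,166),(325,138)),((250,130),(156,185),(235,140))):
    d=g(b,o)-g(a,o);print(np.arctan2(-d[1],-d[0]).round(3))
# predicted lever lines in the two crops (pivot -> 70 mm out)
for t in (0,.3,.36,.43,.5):
    for r in (.045,.065):
        uv=proj("scene",H(P,(.07-r*np.cos(t),-.06-r*np.sin(t),.028)));print(t,r,((uv-[250,130]+.375)*4).round(0),end=" ")
    print()
print(((proj("scene",H(P,(.07,-.06,.028)))-[250,130]+.375)*4).round())
i=cv2.imread("pics/scene0.png")[130:210,250:350]
j=robot.capture("scene")[130:210,250:350,::-1]
cv2.imwrite("pics/k.png",cv2.convertScaleAbs(cv2.resize(np.hstack([i,j]),None,fx=4,fy=4,interpolation=cv2.INTER_CUBIC),alpha=1.3))
```

```text
-0.075
0.32
0 0.045 [226. 171.] 0 0.065 [258. 163.] 
0.3 0.045 [216. 157.] 0.3 0.065 [243. 143.] 
0.36 0.045 [213. 155.] 0.36 0.065 [239. 139.] 
0.43 0.045 [210. 152.] 0.43 0.065 [234. 135.] 
0.5 0.045 [206. 150.] 0.5 0.065 [228. 132.] 
[154. 191.]
```

View pics/k.png

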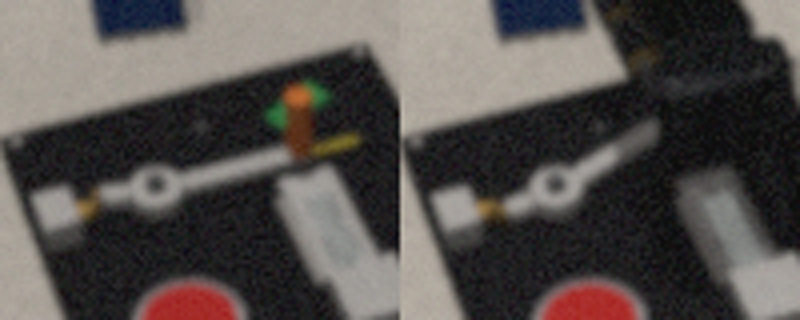

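The right half of the crop shows the lever running from the pivot at (556,185) to about (652,129). It was nearly flat at rest on the left. Corrected for the rest reading, that gives about 0.39 to 0.40, and the TCP gives 0.436. I'll nudge 1.5 mm further to centre it in the band.

Scaled: 0.0015 m / 0.6 = 0.0025.

Emit:
drive_effector --moves '[[[0,0.0025,0,0],[0,0,0,0],[0,0,0,0],[0,0,0,0],[0,0,0,0],[0,0,0,0],[0,0,0,0],[0,0,0,0]]]'

```text
t: 10.95
eef_pos: [0.5174, -0.1133, 0.0464]
ee_rot: [[0.965, -0.261, 0.01], [-0.261, -0.965, -0.001], [0.01, -0.001, -1.0]]
contact_force: [9.7, 8.1, 1.6]
finger_gap: 0.002
finger_force: 5.4
```

Run:
```python
from h import *
s=robot.sense();P=(.5467,-.0421,-.2638);p=inv(P,s['eef_pos']);print(p,s['contact_force'],np.abs(s['qvel']).max(),"angle est",np.arcsin((-37-p[1])/90))
print(robot.job_done())
```

```text
[ -9.70519899 -76.37346829] [9.67716669 8.10086183 1.63483591] 0.0011012436425445215 angle est 0.4527976683511063
the job is handed in; nothing more can be done
None
```

I handed the job in at about 11 s: the gauge was pulled until its pointer measured about 1.3 mm past the red rider (limit 4 mm) and released, and the arm is held against its spring at an estimated 0.41–0.45 rad (green band 0.36–0.50), though the gripper hid its pointer, so that comes from the lever line and tool position.

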